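Put the four check weights back into their fitted cases

ROBOT

A 6-joint arm with a two-finger parallel gripper is mounted at the origin on a cart in front of the work surface, level with it; the furniture and walls round the work are solid. World frame = base frame: x ahead of the robot, y to its left, z up, the work surface at z = 0. Lengths are in m, angles in rad, forces in N, time in s.
With the tool pointing down it reaches from about 0.3 to 0.775 m from the base axis. Payload 14.6 kg.
Tool frame: the origin (TCP) lies at the very end of the fingers, on their centre line; the grasp point (between the pads) lies 19 mm behind it; z points along the fingers, y is the line along which they close (so a half turn about z gives the same grasp; the last joint's range is limited). The gripper opens to 94 mm and grips with 3 to 60 N. Pads are 16 mm wide; open, the fingers measure 119 mm over their backs; the gripper's body (75 mm by 177 mm) begins 78 mm behind the grasp point.
Start: joints at [-1.172, 0.3, 1.521, -0, 1.321, -0.067], TCP at [0.247, -0.491, 0.205] pointing down, gripper open.
Joint ranges: [-3.03, 3.03], [-0.79, 2.21], [0.23, 2.52], [-1.04, 4.18], [0, 3.07], [-2.55, 2.55]. Speed limits (rad/s): [2.22, 2.22, 2.57, 3.14, 3.14, 3.14].

INTERFACE

Orientations are given as [roll, pitch, yaw] about the fixed x, y, z axes, in that order (R = Rz(yaw) Ry(pitch) Rx(roll)).
In Python, from station import ctrl, cams gives the robot as it stands. The module is installed in compiled form; this text tells all that it offers.
- The arm moves only by the tool arm_command, never from a script. Its argument "plan" is a list that holds one entry, the list of rows, each a list of 7 numbers: the shift along the tool's x, y, z in parts of the range, where 1.0 means 80 cm, then the turn, a rotation vector about the tool's x, y, z in parts of the range, where 1.0 means 2 rad, then the closure, from -1 (fully open) to 1 (shut). A call has 1 to 12 rows; each row is the pose to reach, as a shift and turn from the pose commanded when the call began, along the tool's axes at that moment; what a row does not reach only later rows make up. A row lasts 1/10 s, in which the tool goes at most 50 mm and 8.59 degrees, less where a joint would pass 70% of its speed; a pose out of reach is approached as far as the arm can. Shift and turn numbers lie between -1 and 1, and a call with a number outside is refused. A call with a gripper value outside its range is refused whole. The fingers move at their own pace and stop on an object; "squeeze" is the grip in N (left out, the last holds). Time passes only in rows, so rows that repeat a pose let the fingers close. It gives the time, the measured TCP pose, the force, the opening and the grip force at its end, in the units of the state.
- ctrl.get_obs(): the state, without advancing time (a new reading comes with each control period).
- cams.camera(name): name is "side" or "top"; returns (picture, depth): 400x640x3 uint8, blue, green, red; 400x640 float32, m along the optical axis (not along the pixel's ray), 0 where there is no reading.
- cams.camera_info(name): a dict with "fx", "fy", "cx", "cy" (pixels), "dist_coeffs" ([k1, k2, p1, p2, k3] as OpenCV has them; the pictures are not rectified), "world_to_cam" (4x4, takes a point from world to camera coordinates). Camera axes: x right, y down, z forward; pixel columns grow to the right and rows downward; lengths in m; the calibration is good to about 2 mm. A picture is of the moment at which its call begins. camera_info takes no time and is no camera call.
- ctrl.hand_in(): hands the job in; it is judged then, once.
The state is a dict: "time_s": time; "qpos": joint angles; "joint_vel": joint speeds; "tau": joint torques, N m; "ee_pos": TCP position; "eef_rot": TCP orientation; "force": force on the tool from outside, world axes, zero at the start; "moment": the same for the moment, N m; "grip_width": finger opening in m; "grip_force": force on a finger pad.
Only numpy, scipy, OpenCV 4.12 (cv2) and the standard library are available. Lean on these libraries where they do the work, as an engineer would, in place of code of your own. Each camera call takes 0.05 s, during which the arm holds its last target. There are 200 camera calls.

TASK

The calibration check is done: take the four brass check weights out of the steel tray and stand each one upright, right down on the felt, in its own open wooden case, the one whose well is made for its size (a weight in a larger weight's case is wrong). Set them down, do not drop them, and leave the cases and the steel bowl standing where they are.

Things in the scene. Friction and masses are not known exactly. Their poses are not given: they have to be found in the camera images.
- weight_500: brass 500 g check weight, the largest of four: upright round body 40 mm in diameter and 44 mm tall with a small knob above it, 67 mm tall in all. Origin: centre of its underside; z up. Grip it by the straight side of its body, not the tapering knob. Starts upright in the steel tray, at any of four places there (two by two).
- weight_200: brass 200 g check weight, the second largest of four: upright round body 30 mm in diameter and 34 mm tall with a small knob above it, 52 mm tall in all. Origin: centre of its underside; z up. Grip it by the straight side of its body, not the tapering knob. Starts upright in the steel tray, at any of four places there (two by two).
- weight_100: brass 100 g check weight, the second smallest of four: upright round body 24 mm in diameter and 26 mm tall with a small knob above it, 40 mm tall in all. Origin: centre of its underside; z up. Grip it by the straight side of its body, not the tapering knob. Starts upright in the steel tray, at any of four places there (two by two).
- weight_50: brass 50 g check weight, the smallest of four: upright round body 18 mm in diameter and 20.5 mm tall with a small knob above it, 31 mm tall in all. Origin: centre of its underside; z up. Grip it by the straight side of its body, not the tapering knob. Starts upright in the steel tray, at any of four places there (two by two).
- case_500: pale wooden base of the 500 g weight's case, the largest of four: round block 71 mm across, 26 mm high, in its top a well 46 mm in diameter, its mouth a polished 54 degree bevel up to 57 mm. Well floor (grey felt): 8 mm above the underside, 18 mm below the rim, so 26 mm of the weight's body stand out when home. Origin: centre of underside, on the well's axis; z up. Loose.
- case_200: pale wooden base of the 200 g weight's case, the second largest of four: round block 61 mm across, 23 mm high, in its top a well 36 mm in diameter, its mouth a polished 54 degree bevel up to 47 mm. Well floor (grey felt): 8 mm above the underside, 15 mm below the rim, so 19 mm of the weight's body stand out when home. Origin: centre of underside, on the well's axis; z up. Loose.
- case_100: pale wooden base of the 100 g weight's case, the second smallest of four: round block 55 mm across, 21 mm high, in its top a well 30 mm in diameter, its mouth a polished 54 degree bevel up to 41 mm. Well floor (grey felt): 8 mm above the underside, 13 mm below the rim, so 13 mm of the weight's body stand out when home. Origin: centre of underside, on the well's axis; z up. Loose.
- case_50: pale wooden base of the 50 g weight's case, the smallest of four: round block 49 mm across, 19.5 mm high, in its top a well 24 mm in diameter, its mouth a polished 54 degree bevel up to 35 mm. Well floor (grey felt): 8 mm above the underside, 11.5 mm below the rim, so 9 mm of the weight's body stand out when home. Origin: centre of underside, on the well's axis; z up. Loose.
- tray: shallow steel tray that holds the weights at the start, fixed; 166 mm (its x) by 226 mm (its y, roughly along world y), walls 29 mm high. Origin: centre of its underside; inner floor 2 mm above it. Along its y each weight has 25 mm free on both sides, along its x less. The four closed wooden caps behind the cases stay there. Tall machines stand left and right of the work: swing in high.
- bowl: steel measuring bowl standing upside down, 91 mm in diameter, 137 mm tall, a bystander to leave alone. Origin: centre of its underside.
Not all that is in view belongs to the job. Leave any blue look-alike of the weight_500 alone.

How it is judged:
At the end, for the whole second after the job is handed in: each weight is in the case of its own size, within 7 mm of the well's axis, its foot within 3 mm of the well's floor, tilted less than 0.12 rad; every case stands level (under 0.1 rad); all at rest and released (horizontal distance between weight_500 and case_500 below 0.007 m and z of weight_500 in the frame of case_500 between 0.005 and 0.011 m and angle between each of weight_500, weight_200, weight_100, weight_50's own z axis and vertical below 0.12 rad and angle between each of case_500, case_200, case_100, case_50's own z axis and vertical below 0.1 rad and linear speed of each of weight_500, case_500, weight_200, case_200, weight_100, case_100, weight_50, case_50 below 0.02 m/s and horizontal distance between weight_200 and case_200 below 0.007 m and z of weight_200 in the frame of case_200 between 0.005 and 0.011 m and horizontal distance between weight_100 and case_100 below 0.007 m and z of weight_100 in the frame of case_100 between 0.005 and 0.011 m and horizontal distance between weight_50 and case_50 below 0.007 m and z of weight_50 in the frame of case_50 between 0.005 and 0.011 m); the robot touches nothing.
It fails at once if a weight is dropped or thrown: it moves faster than 0.5 m/s while no finger touches it ((linear speed of weight_500 above 0.5 m/s and contact force between weight_500 and the fingers below 0.05 N) or (linear speed of weight_200 above 0.5 m/s and contact force between weight_200 and the fingers below 0.05 N) or (linear speed of weight_100 above 0.5 m/s and contact force between weight_100 and the fingers below 0.05 N) or (linear speed of weight_50 above 0.5 m/s and contact force between weight_50 and the fingers below 0.05 N)).
It fails at once if a case is shoved or carried more than 40 mm (distance of any of case_500, case_200, case_100, case_50 from where it was at the start of the episode above 0.04 m).
It fails at once if the bowl is moved more than 20 mm (distance of bowl from where it was at the start of the episode above 0.02 m).
It also fails if it takes over 99 s, if anything falls off the work surface, if the arm or the gripper's body presses on something with over 40 N, if the wrist force passes 120 N, or if a joint passes its speed limit or range.

## Working session

There is one attempt and no reset: what is moved stays moved. The work goes in short steps, Python scripts to look and compute and a tool call to move; the robot and the scene stay as the last step left them, time stands still between calls to the robot, and variables do not carry over. Pictures are saved under pics/ and viewed, at most 14 in all, crops included, and the job is handed in when it is done.

Besides the shell and the picture viewer there is one more tool, called after "Emit:" as name([rows], argument=value, ...), one row to a line, values as JSON. arm_command: Moves the arm, as the interface text tells. Its arguments: {"type":"object","properties":{"plan":{"type":"array"},"squeeze":{"type":"number"}},"required":["plan"]}

```bash
mkdir -p pics; cat > h.py <<'E'
import numpy as np, cv2
from station import ctrl, cams
def snap(name):
    im,d=cams.camera(name); i=cams.camera_info(name)
    return im,d,i
def world(d,i,us,vs,z=None):
    K=np.array([[i['fx'],0,i['cx']],[0,i['fy'],i['cy']],[0,0,1.]])
    us=np.atleast_1d(us);vs=np.atleast_1d(vs)
    p=cv2.undistortPoints(np.stack([us,vs],-1).astype(float)[:,None],K,np.array(i['dist_coeffs'],float))[:,0]
    zz=d[vs.astype(int),us.astype(int)]
    c=np.c_[p*zz[:,None],zz,np.ones(len(zz))]
    return (np.linalg.inv(np.array(i['world_to_cam']))@c.T).T[:,:3]
def cloud(d,i):
    v,u=np.nonzero(d>0); return u,v,world(d,i,u,v)
E
python3 - <<'E'
from h import *
for n in ('top','side'):
    im,d,i=snap(n); cv2.imwrite(f'pics/{n}0.png',im); np.savez(f'{n}0.npz',im=im,d=d)
    print(n,i['fx'],i['dist_coeffs'],np.linalg.inv(np.array(i['world_to_cam'])).round(3).tolist())
o=ctrl.get_obs();print(o)
E
```

```text
top 402.6357388765027 [-0.09594604  0.          0.          0.          0.        ] [[0.014, -0.985, 0.171, 0.326], [-1.0, -0.012, 0.013, 0.201], [-0.011, -0.172, -0.985, 0.901], [0.0, 0.0, 0.0, 1.0]]
side 517.345200134065 [-0.14686544  0.          0.          0.          0.        ] [[-0.414, 0.752, -0.513, 0.905], [0.91, 0.34, -0.236, 0.385], [-0.003, -0.565, -0.825, 0.733], [0.0, 0.0, 0.0, 1.0]]
{'time_s': 0.1, 'qpos': array([-1.17155481e+00,  3.00389050e-01,  1.52150769e+00,  1.68731624e-05,
        1.32073394e+00, -6.65980716e-02]), 'joint_vel': array([-5.26888916e-05,  1.33807192e-04, -2.04757065e-03, -9.78072523e-05,
        1.59652983e-03, -1.53379622e-03]), 'tau': array([ 1.66939495e-03, -5.32645583e+01, -3.53282475e+01,  7.10466108e-02,
        2.35264044e-02, -5.97679286e-05]), 'ee_pos': array([ 0.24695405, -0.49117199,  0.20496239]), 'eef_rot': array([-3.14055802e+00, -8.53869422e-05,  4.65835361e-01]), 'force': array([0.66094603, 0.05843549, 0.41915394]), 'moment': array([-0.03040284, -0.04542699,  0.00789128]), 'grip_force': 0.0, 'grip_width': 0.09409452497938736}
```

View pics/top0.png

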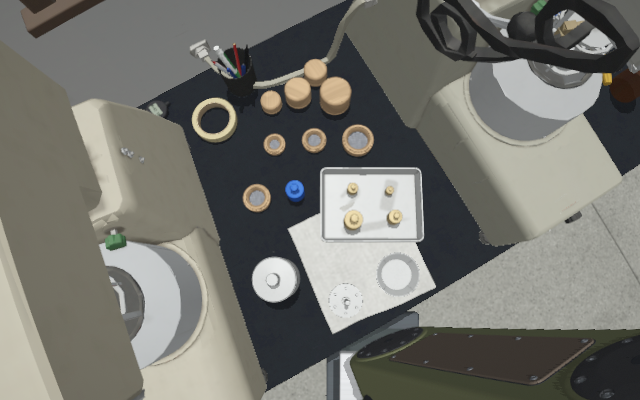

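View pics/side0.png

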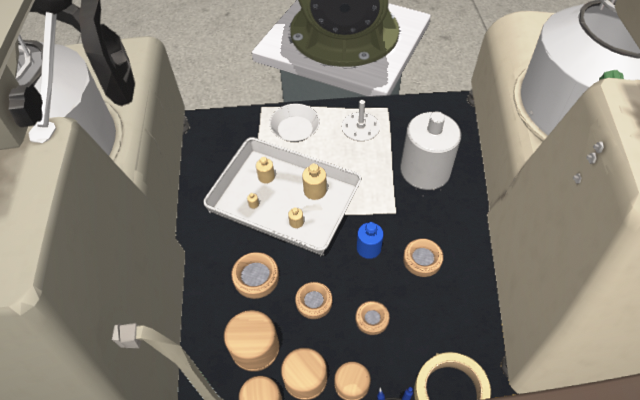

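The top view shows brass weights at px (354,219), (395,216), (352,188) and (390,189). The wells are at (358,139), (314,140), (274,144) and (256,197), where the last one is an outlier. Other things that could be mistaken for these are the blue look-alike (295,189), the four closed caps (316–335,70–95), the wooden ring (214,120), the bowl (275,280), the dish (398,273) and the disc (346,300). Next I measure the candidates with depth.

```bash
cat > meas.py <<'E'
from h import *
from scipy.optimize import least_squares
def fit(P):
    f=lambda q:np.hypot(P[:,0]-q[0],P[:,1]-q[1])-q[2]
    r=least_squares(f,[*P[:,:2].mean(0),.02],loss='soft_l1',f_scale=.001); return r.x
E
python3 - <<'E'
from meas import *
C={}
for n in('top','side'):
    z=np.load(n+'0.npz'); C[n]=cloud(z['d'],cams.camera_info(n))
u,v,P=C['top']
def at(x,y): 
    k=np.argmin((u-x)**2+(v-y)**2); return P[k]
print('CASES')
for x,y in[(358,139),(314,140),(274,144),(256,197)]:
    c=at(x,y)[:2]
    for n in C:
        Q=C[n][2]; Q=Q[np.hypot(*(Q[:,:2]-c).T)<.045]
        top=np.percentile(Q[:,2],95); R=Q[Q[:,2]>top-.003]
        s=fit(R); fl=np.median(Q[np.hypot(*(Q[:,:2]-s[:2]).T)<.007][:,2])
        rr=np.hypot(*(R[:,:2]-s[:2]).T)
        print((x,y),n,'top %.4f floor %.4f'%(top,fl),s.round(4),'rmin/max',np.percentile(rr,[3,97]).round(4),len(R))
print('WEIGHTS')
for x,y in[(354,219),(395,216),(352,188),(390,189),(295,189)]:
    c=at(x,y)[:2]
    for n in C:
        Q=C[n][2]; Q=Q[(np.hypot(*(Q[:,:2]-c).T)<.035)&(Q[:,2]>.008)]
        t=Q[:,2].max(); K=Q[Q[:,2]>t-.006]
        print((x,y),n,'top %.4f'%t,'knob',K[:,:2].mean(0).round(4),'ext',np.ptp(Q[:,:2],axis=0).round(3),len(Q))
print(at(275,280), at(372,200))
E
```

```text
CASES
(358, 139) top top 0.0266 floor 0.0092 [0.6237 0.1227 0.0294] rmin/max [0.0259 0.0324] 165
(358, 139) side top 0.0275 floor 0.0097 [0.6257 0.1231 0.0291] rmin/max [0.0255 0.032 ] 412
(314, 140) top top 0.0207 floor 0.0084 [0.6229 0.2219 0.0215] rmin/max [0.0178 0.0243] 143
(314, 140) side top 0.0219 floor 0.0097 [0.6252 0.2234 0.0216] rmin/max [0.0179 0.0244] 337
(274, 144) top top 0.0192 floor 0.0087 [0.6124 0.3131 0.0185] rmin/max [0.0144 0.0218] 134
(274, 144) side top 0.0201 floor 0.0099 [0.6146 0.3149 0.0183] rmin/max [0.0143 0.0214] 323
(256, 197) top top 0.0229 floor 0.0083 [0.4859 0.3486 0.0245] rmin/max [0.0211 0.0273] 183
(256, 197) side top 0.0241 floor 0.0101 [0.4879 0.35   0.0241] rmin/max [0.0203 0.027 ] 325
WEIGHTS
(354, 219) top top 0.0747 knob [0.4354 0.1336] ext [0.04  0.044] 313
(354, 219) side top 0.0755 knob [0.4373 0.1356] ext [0.067 0.063] 740
(395, 216) top top 0.0588 knob [0.4441 0.0443] ext [0.041 0.033] 177
(395, 216) side top 0.0590 knob [0.4476 0.0442] ext [0.063 0.065] 420
(352, 188) top top 0.0470 knob [0.5074 0.1343] ext [0.025 0.038] 115
(352, 188) side top 0.0482 knob [0.5096 0.1356] ext [0.067 0.062] 302
(390, 189) top top 0.0369 knob [0.5055 0.0525] ext [0.036 0.038] 67
(390, 189) side top 0.0400 knob [0.5071 0.0525] ext [0.066 0.053] 190
(295, 189) top top 0.0693 knob [0.4994 0.2617] ext [0.039 0.039] 309
(295, 189) side top 0.0709 knob [0.5023 0.2633] ext [0.041 0.039] 742
[0.30790568 0.28753302 0.13926871] [0.4859086  0.08855244 0.00381929]
```

```bash
python3 - <<'E'
from h import *
a=np.load('top0.npz')['im'][110:260,230:440]; b=np.load('side0.npz')['im'][130:340,190:450]
cv2.imwrite('pics/c1.png',np.vstack([cv2.resize(a,(400,286),interpolation=cv2.INTER_CUBIC),cv2.resize(b,(400,310),interpolation=cv2.INTER_CUBIC)]))
E
```

```text
(no output)
```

View pics/c1.png

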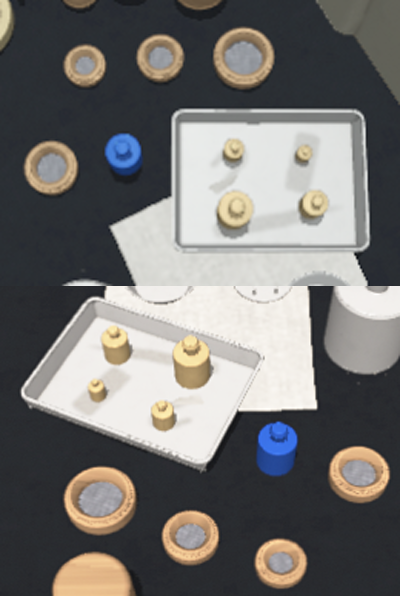

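The close crop confirms the choice. The brass weights are 500 at (354,219), 200 at (395,216), 100 at (352,188) and 50 at (390,189). The outer diameters give the cases as 500 at (358,139), 100 at (314,140), 50 at (274,144) and 200 at (256,197). Before moving I check the surroundings and refine the poses.

```bash
python3 - <<'E'
from meas import *
A=[]
for n in('top','side'):
    z=np.load(n+'0.npz'); A.append(cloud(z['d'],cams.camera_info(n))[2])
P=np.vstack(A); 
xs=np.arange(.0,.85,.05); ys=np.arange(.6,-.7,-.05)
print('rows y, cols x; max z in cm\n      '+' '.join('%3d'%(x*100) for x in xs))
for y in ys:
    print('%5.2f '%y+' '.join('%3s'%(lambda q:'.' if len(q)==0 else int(100*q.max()))(P[(abs(P[:,0]-x)<.025)&(abs(P[:,1]-y)<.025),2]) for x in xs))
# tray floor, walls
for n,Q in zip(('top','side'),A):
    s=Q[(abs(Q[:,0]-.475)<.02)&(abs(Q[:,1]-.09)<.015)]; print(n,'floor',np.median(s[:,2]), 'table',np.median(Q[(abs(Q[:,0]-.55)<.02)&(abs(Q[:,1]-.2)<.02)][:,2]))
    w=Q[(abs(Q[:,2]-.03)<.003)&(Q[:,0]<.57)&(Q[:,0]>.37)&(Q[:,1]>-.05)&(Q[:,1]<.22)]
    r=cv2.minAreaRect((w[:,:2]*1000).astype(np.float32)); print('tray rect',r)
    for nm,c,h,r in[('500',(.436,.134),.044,.02),('200',(.446,.044),.034,.015),('100',(.5085,.135),.026,.012),('50',(.5065,.0525),.0205,.009)]:
        q=Q[(np.hypot(*(Q[:,:2]-c).T)<r+.003)]
        top=q[(q[:,2]>h+.0015)&(q[:,2]<h+.009)]; ctr=(top[:,:2].min(0)+top[:,:2].max(0))/2
        print(nm,len(top),ctr.round(4),np.ptp(top[:,:2],axis=0).round(4),'shoulder z',np.median(top[:,2]).round(4))
E
```

```text
rows y, cols x; max z in cm
        0   5  10  15  20  25  30  35  40  45  50  55  60  65  70  75  80
 0.60   .   .   .   .   .   .   .   .   .   .   .  36  28  12  41  33   .
 0.55   .   .   .   .  30  22  22  35  37  37  37  37  35  18  39  39  31
 0.50   .   .  21  30  36  22  40  36  37  60  59  57  31  13   2  39  39
 0.45   .   .  21  21  35  40  41  35  65  65  23   0   2   2   2  39  39
 0.40   .  21  21  21  32  68  68  68  66   1   2   0   0   2   2  14  13
 0.35   .  21  21  20  19  68  68  10   0   2   2   0   2   2   3  14  14
 0.30   .   0  18   5   0  10  14  11   0   1   5   0   2   2   5   5   1
 0.25   .   .   0   0   0  10  10  10   0   0   7   0   2   2   5   5   4
 0.20 -69   .   0   0   0   1   1   0   3   3   3   3   2   2   6   6  61
 0.15   0   0   0  31  33   7   1   0   5   7   4   3   3   3   6  60  61
 0.10   4   6   2  39  49   1   2   2   5   5   3   3   2  43  46  19  37
 0.05   .   4   5   0  57  62   2   2   3   5   3   3  41  48  47  37  37
-0.00   .   .   4   1   .  66   2   2   3   3   3   3  47  48  47  37  37
-0.05   .   4   6   0   .  62  57   
[... 1026 characters left out ...]
222656), (164.89462280273438, 224.05201721191406), 0.8115694522857666)
500 203 [0.4361 0.133 ] [0.0389 0.0386] shoulder z 0.0501
200 106 [0.4452 0.0445] [0.0269 0.0283] shoulder z 0.0402
100 69 [0.5073 0.1338] [0.023  0.0223] shoulder z 0.0324
50 44 [0.5055 0.0528] [0.0178 0.0175] shoulder z 0.0266
side floor 0.0059258618948369035 table 0.00214867941024105
tray rect ((472.34844970703125, 93.7463607788086), (167.80587768554688, 226.6193389892578), 0.7031684517860413)
500 215 [0.437  0.1355] [0.0403 0.0394] shoulder z 0.0515
200 127 [0.4461 0.0436] [0.029  0.0299] shoulder z 0.0413
100 101 [0.5089 0.1352] [0.024  0.0242] shoulder z 0.0334
50 62 [0.5067 0.0523] [0.0176 0.0167] shoulder z 0.0276
```

```bash
python3 - <<'E'
from meas import *
A=[]
for n in('top','side'):
    z=np.load(n+'0.npz'); A.append(cloud(z['d'],cams.camera_info(n))[2])
P=np.vstack(A)
q0=P[(P[:,0]>.35)]  # ignore arm
def clr(q,c,psi,hx,hy):
    d=q[:,:2]-c; a=abs(d@[np.cos(psi),np.sin(psi)])-hx; b=abs(d@[np.sin(psi),-np.cos(psi)])-hy
    return np.where((a<0)&(b<0),np.maximum(a,b),np.hypot(np.maximum(a,0),np.maximum(b,0))).min()
for nm,c,t in[('c500',(.6247,.1229),.028),('c200',(.487,.3493),.025),('c100',(.624,.2227),.023),('c50',(.6135,.314),.021),
   ('w500',(.4365,.1343),.024),('w200',(.4457,.044),.02),('w100',(.5081,.1345),.019),('w50',(.506,.0525),.017)]:
    r=[]
    for deg in range(-90,90,15):
        b=q0[(q0[:,2]>t+.09)&(q0[:,2]<.6)]; r.append('%d:%d'%(deg,1000*clr(b,c,np.radians(deg),.0375,.0885)))
    print(nm,' '.join(r))
E
```

```text
c500 -90:4 -75:18 -60:27 -45:26 -30:4 -15:-8 0:-16 15:-19 30:-23 45:-21 60:-21 75:-11
c200 -90:27 -75:45 -60:59 -45:39 -30:24 -15:15 0:12 15:6 30:12 45:12 60:6 75:13
c100 -90:96 -75:90 -60:91 -45:98 -30:78 -15:63 0:57 15:64 30:63 45:57 60:65 75:84
c50 -90:44 -75:46 -60:50 -45:44 -30:46 -15:55 0:76 15:94 30:95 45:92 60:73 75:53
w500 -90:116 -75:128 -60:145 -45:167 -30:149 -15:139 0:130 15:120 30:114 45:117 60:120 75:114
w200 -90:58 -75:68 -60:80 -45:88 -30:69 -15:56 0:49 15:50 30:54 45:49 60:50 75:54
w100 -90:66 -75:80 -60:98 -45:116 -30:108 -15:88 0:71 15:60 30:59 45:65 60:60 75:59
w50 -90:13 -75:21 -60:38 -45:60 -30:46 -15:34 0:24 15:17 30:14 45:14 60:17 75:14
```

Units first: shifts go in shares of 80 cm and turns go in shares of 2 rad. So -333 mm / 800 = -0.4163, 270 mm / 800 = 0.3375, -1.68 rad / 2 = -0.84.

Emit:
arm_command([
  [[0, 0, -0.0625, 0, 0, -0.07, -0.3], [0, 0, -0.125, 0, 0, -0.14, -0.3], [0, 0, -0.1875, 0, 0, -0.21, -0.3], [0.0375, -0.0463, -0.2, 0, 0, -0.28, -0.3], [0.075, -0.0925, -0.2, 0, 0, -0.35, -0.3], [0.1125, -0.1388, -0.2, 0, 0, -0.42, -0.3], [0.15, -0.185, -0.2, 0, 0, -0.49, -0.3], [0.1875, -0.2313, -0.2, 0, 0, -0.56, -0.3], [0.225, -0.2775, -0.2, 0, 0, -0.63, -0.3], [0.2625, -0.3238, -0.2, 0, 0, -0.7, -0.3], [0.3, -0.37, -0.2, 0, 0, -0.77, -0.3], [0.3375, -0.4163, -0.2, 0, 0, -0.84, -0.3]],
], squeeze=20)

```text
time_s: 1.3
ee_pos: [0.3384, -0.0707, 0.3655]
eef_rot: [3.141, 0.0, 2.151]
force: [1.3, -0.6, 0.4]
grip_width: 0.0617
grip_force: 0.0
```

```bash
cat > go.py <<'E'
import sys
from h import *
from scipy.spatial.transform import Rotation as R
# usage: go.py x y z yaw_deg -> shift in tool frame (mm), yaw turn about tool z
x,y,z,w=map(float,sys.argv[1:5]); o=ctrl.get_obs()
r=R.from_euler('xyz',o['eef_rot']); 
print('now',o['ee_pos'].round(4),o['eef_rot'].round(3),'t',round(o['time_s'],2),'w',round(o['grip_width'],4),'gf',round(o['grip_force'],1),'q',o['qpos'].round(2))
T=R.from_euler('xyz',[np.pi,0,np.radians(w)])
print('F',o['force'].round(1),'shift',(r.inv().apply(np.array([x,y,z])-o['ee_pos'])*1000).round(1),'turn',(r.inv()*T).as_rotvec().round(3))
E
python3 go.py .4365 .1343 .15 180
```

```text
now [ 0.3384 -0.0707  0.3655] [3.141 0.    2.151] t 1.3 w 0.0617 gf 0.0 q [-0.31 -0.25  1.72  0.    1.67 -0.89]
F [ 1.3 -0.6  0.4] shift [117.7 194.4 215.5] turn [ 0.    0.   -0.99]
```

To row units: 215 mm / 800 = 0.2688, 194.4 mm / 800 = 0.243, -0.99 rad / 2 = -0.495.

Emit:
arm_command([
  [[0.0275, 0.045, 0.025, 0, 0, -0.07, -0.3], [0.055, 0.09, 0.05, 0, 0, -0.14, -0.3], [0.0825, 0.135, 0.075, 0, 0, -0.21, -0.3], [0.11, 0.18, 0.1, 0, 0, -0.28, -0.3], [0.1313, 0.2188, 0.125, 0, 0, -0.35, -0.3], [0.1471, 0.243, 0.1625, 0, 0, -0.42, -0.3], [0.1471, 0.243, 0.2125, 0, 0, -0.495, -0.3], [0.1471, 0.243, 0.25, 0, 0, -0.495, -0.3], [0.1471, 0.243, 0.2688, 0, 0, -0.495, -0.3], [0.1471, 0.243, 0.2688, 0, 0, -0.495, -0.3]],
])

```text
time_s: 2.3
ee_pos: [0.4367, 0.1317, 0.1485]
eef_rot: [-3.141, -0.004, 3.136]
force: [0.2, -0.3, 0.9]
grip_width: 0.0611
grip_force: 0.0
```

```bash
python3 go.py .4365 .1343 .025 180; python3 - <<'E'
from h import *
im,d,i=snap('side'); cv2.imwrite('pics/s1.png',im[60:320,150:470])
E
```

```text
now [0.4367 0.1317 0.1485] [-3.141 -0.004  3.136] t 2.3 w 0.0611 gf 0.0 q [ 0.21  0.15  1.84 -0.    1.15 -1.35]
F [ 0.2 -0.3  0.9] shift [ -0.3   2.7 123.5] turn [-0.001 -0.004 -0.006]
```

View pics/s1.png

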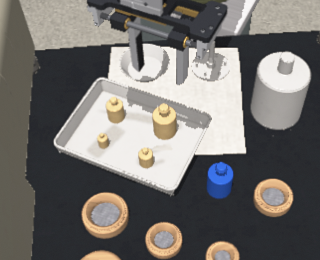

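The crop shows the open gripper above the tray, both fingers straddling weight_500's line, and nothing disturbed. Descending and gripping now.

To row units: 123.5 mm / 800 = 0.1544, 112 mm / 800 = 0.14.

Emit:
arm_command([
  [[0, 0, 0.0438, 0, 0, 0, -0.3], [0, 0, 0.0875, 0, 0, 0, -0.3], [0, 0, 0.1188, 0, 0, 0, -0.3], [0, 0, 0.14, 0, 0, 0, -0.3], [0, 0, 0.1544, 0, 0, 0, -0.3], [0, 0, 0.1544, 0, 0, 0, -0.3], [0, 0, 0.1544, 0, 0, 0, -0.3], [0, 0, 0.1544, 0, 0, 0, 0.0], [0, 0, 0.1544, 0, 0, 0, 0.3], [0, 0, 0.1544, 0, 0, 0, 0.3], [0, 0, 0.1544, 0, 0, 0, 0.3]],
], squeeze=25)

```text
time_s: 3.45
ee_pos: [0.4384, 0.1323, 0.0277]
eef_rot: [3.141, 0.002, 3.136]
force: [-0.4, 4.1, 6.4]
grip_width: 0.0389
grip_force: 25.0
```

```bash
python3 go.py .6247 .1229 .13 128
```

```text
now [0.4384 0.1323 0.0277] [3.141e+00 2.000e-03 3.136e+00] t 3.45 w 0.0389 gf 25.0 q [ 0.21  0.34  1.94  0.    0.86 -1.35]
F [-0.4  4.1  6.4] shift [-186.5   -8.2 -102. ] turn [0.002 0.001 0.902]
```

To row units: -186 mm / 800 = -0.2325, -165 mm / 800 = -0.2063, 0.9 rad / 2 = 0.45.

Emit:
arm_command([
  [[0, 0, -0.0188, 0, 0, 0, 0.3], [0, 0, -0.0563, 0, 0, 0, 0.3], [0, 0, -0.0938, 0, 0, 0.07, 0.3], [0, 0, -0.1275, 0, 0, 0.14, 0.3], [0, 0, -0.1275, 0, 0, 0.21, 0.3], [-0.025, 0, -0.1275, 0, 0, 0.28, 0.3], [-0.0625, -0.0025, -0.1275, 0, 0, 0.35, 0.3], [-0.1125, -0.005, -0.1275, 0, 0, 0.42, 0.3], [-0.1625, -0.0075, -0.1275, 0, 0, 0.45, 0.3], [-0.2063, -0.01, -0.1275, 0, 0, 0.45, 0.3], [-0.2325, -0.01, -0.1275, 0, 0, 0.45, 0.3], [-0.2325, -0.01, -0.1275, 0, 0, 0.45, 0.3]],
])

```text
time_s: 4.65
ee_pos: [0.6249, 0.1222, 0.1274]
eef_rot: [-3.14, -0.001, 2.235]
force: [-0.7, -0.6, -4.6]
grip_width: 0.0389
grip_force: 25.0
```

```bash
python3 - <<'E'
from meas import *
for n in ('side','top'):
    im,d,i=snap(n); cv2.imwrite(f'pics/2{n}.png',im)
    u,v,P=cloud(d,i); c=(.6247,.1229)
    q=P[np.hypot(*(P[:,:2]-c).T)<.05]; q=q[(q[:,2]>.023)&(q[:,2]<.03)]; print(n,len(q),fit(q).round(4) if len(q)>20 else '')
a=cv2.imread('pics/2side.png')[100:320,150:470]; b=cv2.imread('pics/2top.png')[60:260,240:560]
cv2.imwrite('pics/2.png',np.vstack([a,b]))
E
python3 go.py .6247 .1229 .05 128
```

```text
side 467 [0.6262 0.1235 0.0287]
top 70 [0.6239 0.1203 0.0311]
now [0.6231 0.1226 0.1278] [-3.140e+00 -1.000e-03  2.236e+00] t 4.75 w 0.0391 gf 25.0 q [ 0.14  0.56  1.34 -0.    1.25 -0.53]
F [-0.9 -0.1 -4.4] shift [-0.9  1.6 77.8] turn [-0.002 -0.001  0.002]
```

View pics/2.png

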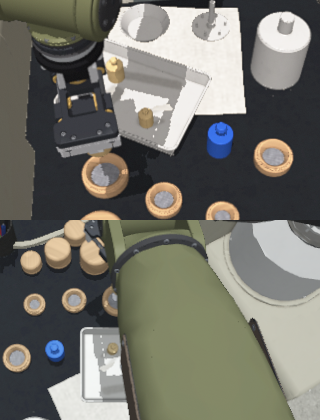

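weight_500 is held (about 4.6 N) and the gripper is over case_500, with the case unmoved. The tray still holds the other three. Lowering to the rim now.

To row units: 88 mm / 800 = 0.11, 87 mm / 800 = 0.1088.

Emit:
arm_command([
  [[-0.0025, -0.0006, 0.025, 0, 0, 0, 0.3], [-0.0025, -0.0006, 0.05, 0, 0, 0, 0.3], [-0.0025, -0.0006, 0.075, 0, 0, 0, 0.3], [-0.0025, -0.0006, 0.0875, 0, 0, 0, 0.3], [-0.0025, -0.0006, 0.0938, 0, 0, 0, 0.3], [-0.0025, -0.0006, 0.0988, 0, 0, 0, 0.3], [-0.0025, -0.0006, 0.1025, 0, 0, 0, 0.3], [-0.0025, -0.0006, 0.1063, 0, 0, 0, 0.3], [-0.0025, -0.0006, 0.1088, 0, 0, 0, 0.3], [-0.0025, -0.0006, 0.11, 0, 0, 0, 0.3], [-0.0025, -0.0006, 0.11, 0, 0, 0, 0.3]],
])

```text
time_s: 5.85
ee_pos: [0.6246, 0.1209, 0.0409]
eef_rot: [-3.142, -0.0, 2.236]
force: [0.4, -0.6, -4.8]
grip_width: 0.0394
grip_force: 25.0
```

```bash
python3 go.py .6255 .1205 .03 128
```

```text
now [0.6246 0.1209 0.0409] [-3.142 -0.     2.236] t 5.85 w 0.0394 gf 25.0 q [ 0.13  0.66  1.4   0.    1.08 -0.53]
F [ 0.4 -0.6 -4.8] shift [-0.9  0.4 10.9] turn [-0.    -0.     0.002]
```

To row units: 8 mm / 800 = 0.01, 7 mm / 800 = 0.0088.

Emit:
arm_command([
  [[0, 0, 0.0025, 0, 0, 0, 0.3], [0, 0, 0.005, 0, 0, 0, 0.3], [0, 0, 0.0069, 0, 0, 0, 0.3], [0, 0, 0.0088, 0, 0, 0, 0.3], [0, 0, 0.01, 0, 0, 0, 0.3], [0, 0, 0.01, 0, 0, 0, 0.3]],
])

```text
time_s: 6.45
ee_pos: [0.6245, 0.1209, 0.0328]
eef_rot: [-3.141, -0.0, 2.236]
force: [0.3, -0.4, -4.5]
grip_width: 0.0392
grip_force: 25.0
```

```bash
python3 go.py .6255 .1205 .03 128
```

```text
now [0.6245 0.1209 0.0328] [-3.141 -0.     2.236] t 6.45 w 0.0392 gf 25.0 q [ 0.13  0.67  1.41  0.    1.07 -0.53]
F [ 0.3 -0.4 -4.5] shift [-0.9  0.5  2.8] turn [-0.    -0.     0.002]
```

To row units: 2.5 mm / 800 = 0.0031, 2 mm / 800 = 0.0025.

Emit:
arm_command([
  [[0, 0, 0.0013, 0, 0, 0, 0.3], [0, 0, 0.0025, 0, 0, 0, 0.3], [0, 0, 0.0031, 0, 0, 0, 0.3], [0, 0, 0.0031, 0, 0, 0, 0.3]],
])

```text
time_s: 6.85
ee_pos: [0.6248, 0.1209, 0.0315]
eef_rot: [3.141, 0.0, 2.236]
force: [-5.0, -0.9, 6.0]
grip_width: 0.0389
grip_force: 25.0
```

Contact on the felt with the foot at about 8 mm, as expected. Releasing and lifting.

To row units: -130 mm / 800 = -0.1625, -100 mm / 800 = -0.125.

Emit:
arm_command([
  [[0, 0, 0.0019, 0, 0, 0, 0.1], [0, 0, 0.0019, 0, 0, 0, 0.0], [0, 0, 0.0019, 0, 0, 0, -0.15], [0, 0, 0.0019, 0, 0, 0, -0.15], [0, 0, -0.025, 0, 0, 0, -0.15], [0, 0, -0.075, 0, 0, 0, -0.15], [0, 0, -0.125, 0, 0, 0, -0.15], [0, 0, -0.1625, 0, 0, 0, -0.15]],
])

```text
time_s: 7.65
ee_pos: [0.625, 0.121, 0.1632]
eef_rot: [3.14, 0.001, 2.236]
force: [-0.3, 0.3, 0.9]
grip_width: 0.0542
grip_force: 0.0
```

```bash
python3 go.py .4457 .042 .12 180
```

```text
now [0.625  0.121  0.1632] [3.140e+00 1.000e-03 2.236e+00] t 7.65 w 0.0542 gf 0.0 q [ 0.13  0.53  1.3   0.    1.31 -0.53]
F [-0.3  0.3  0.9] shift [  48.5 -189.9   42.8] turn [ 0.001  0.002 -0.906]
```

To row units: -190 mm / 800 = -0.2375, -180 mm / 800 = -0.225, -0.906 rad / 2 = -0.453.

Emit:
arm_command([
  [[0.0125, -0.0475, 0, 0, 0, 0, -0.2], [0.025, -0.095, 0, 0, 0, 0, -0.2], [0.0375, -0.1425, 0, 0, 0, -0.07, -0.2], [0.0475, -0.1875, 0, 0, 0, -0.14, -0.2], [0.0575, -0.225, 0, 0, 0, -0.21, -0.2], [0.0606, -0.2375, 0.0063, 0, 0, -0.28, -0.2], [0.0606, -0.2375, 0.0188, 0, 0, -0.35, -0.2], [0.0606, -0.2375, 0.0313, 0, 0, -0.42, -0.2], [0.0606, -0.2375, 0.0438, 0, 0, -0.453, -0.2], [0.0606, -0.2375, 0.0525, 0, 0, -0.453, -0.2], [0.0606, -0.2375, 0.0525, 0, 0, -0.453, -0.2], [0.0606, -0.2375, 0.0525, 0, 0, -0.453, -0.2]],
])

```text
time_s: 8.85
ee_pos: [0.4453, 0.0419, 0.1187]
eef_rot: [3.142, 0.0, 3.14]
force: [0.8, 0.4, 0.5]
grip_width: 0.0565
grip_force: 0.0
```

```bash
python3 go.py .4457 .0425 .0215 180; python3 - <<'E'
from meas import *
im,d,i=snap('side'); cv2.imwrite('pics/3.png',im[60:330,140:460])
u,v,P=cloud(d,i)
q=P[np.hypot(*(P[:,:2]-(.6247,.1229)).T)<.025]; t=q[:,2].max(); k=q[q[:,2]>t-.006]; print('500 top',t,k[:,:2].mean(0), 'case rim')
q=P[np.hypot(*(P[:,:2]-(.6247,.1229)).T)<.045]; q=q[(q[:,2]>.0235)&(q[:,2]<.0275)]; print(fit(q))
E
```

```text
now [0.4453 0.0419 0.1187] [3.142 0.    3.14 ] t 8.85 w 0.0565 gf 0.0 q [ 0.01  0.17  1.9   0.    1.07 -1.56]
F [0.8 0.4 0.5] shift [-0.4  0.6 97.2] turn [ 0.     0.    -0.001]
500 top 0.07864637224287951 [0.62487685 0.12347224] case rim
[0.62535607 0.12258187 0.02865061]
```

View pics/3.png

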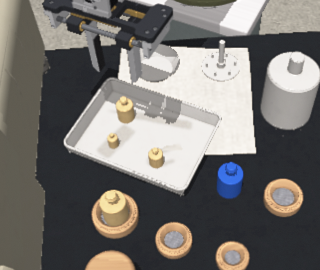

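The crop shows weight_500 standing upright in case_500 (115,210), with the measured top height and centre matching a seated weight. The gripper is over the weight_200 line. Grasping it next.

To row units: 97 mm / 800 = 0.1213, 85 mm / 800 = 0.1063.

Emit:
arm_command([
  [[0, 0, 0.0438, 0, 0, 0, -0.2], [0, 0, 0.0813, 0, 0, 0, -0.2], [0, 0, 0.1063, 0, 0, 0, -0.2], [0, 0, 0.1213, 0, 0, 0, -0.2], [0, 0, 0.1213, 0, 0, 0, -0.2], [0, 0, 0.1213, 0, 0, 0, 0.1], [0, 0, 0.1213, 0, 0, 0, 0.3], [0, 0, 0.1213, 0, 0, 0, 0.5], [0, 0, 0.1213, 0, 0, 0, 0.5], [0, 0, 0.1213, 0, 0, 0, 0.5], [0, 0, 0.1213, 0, 0, 0, 0.5]],
], squeeze=18)

```text
time_s: 10.0
ee_pos: [0.4457, 0.0419, 0.0221]
eef_rot: [3.141, 0.001, -3.141]
force: [0.3, 1.5, 6.7]
grip_width: 0.0292
grip_force: 18.0
```

```bash
python3 go.py .487 .348 .15 120
```

```text
now [0.4457 0.0419 0.0221] [ 3.141e+00  1.000e-03 -3.141e+00] t 10.0 w 0.0292 gf 18.0 q [ 0.01  0.34  1.97  0.    0.84 -1.56]
F [0.3 1.5 6.7] shift [ -41.6  306.1 -127.8] turn [1.000e-03 1.000e-03 1.047e+00]
```

To row units: 306 mm / 800 = 0.3825, 120 mm / 800 = 0.15, 1.047 rad / 2 = 0.5235.

Emit:
arm_command([
  [[0, 0, -0.0188, 0, 0, 0, 0.5], [0, 0, -0.0625, 0, 0, 0, 0.5], [0, 0, -0.1125, 0, 0, 0.07, 0.5], [-0.005, 0.0375, -0.1563, 0, 0, 0.14, 0.5], [-0.0125, 0.0938, -0.16, 0, 0, 0.21, 0.5], [-0.0213, 0.15, -0.16, 0, 0, 0.28, 0.5], [-0.03, 0.2063, -0.16, 0, 0, 0.35, 0.5], [-0.0375, 0.2625, -0.16, 0, 0, 0.42, 0.5], [-0.045, 0.3188, -0.16, 0, 0, 0.49, 0.5], [-0.0513, 0.3625, -0.16, 0, 0, 0.5235, 0.5], [-0.052, 0.3825, -0.16, 0, 0, 0.5235, 0.5], [-0.052, 0.3825, -0.16, 0, 0, 0.5235, 0.5]],
])

```text
time_s: 11.2
ee_pos: [0.486, 0.3495, 0.1486]
eef_rot: [-3.14, -0.0, 2.097]
force: [0.4, -1.1, -2.3]
grip_width: 0.0291
grip_force: 18.0
```

```bash
python3 - <<'E'
from meas import *
for n in ('side','top'):
    im,d,i=snap(n); cv2.imwrite(f'pics/4{n}.png',im)
    u,v,P=cloud(d,i); c=(.487,.3493)
    q=P[np.hypot(*(P[:,:2]-c).T)<.04]; q=q[(q[:,2]>.0195)&(q[:,2]<.026)]; print(n,len(q),fit(q).round(4) if len(q)>20 else '')
a=cv2.imread('pics/4side.png')[100:320,240:560]; b=cv2.imread('pics/4top.png')[60:340,160:480]
cv2.imwrite('pics/4.png',np.vstack([a,b]))
E
python3 go.py .487 .348 .036 120
```

```text
side 398 [0.4886 0.35   0.0238]
top 0 
now [0.4864 0.3474 0.149 ] [-3.141  0.     2.095] t 11.3 w 0.0293 gf 18.0 q [ 0.56  0.45  1.44 -0.    1.24  0.03]
F [-0.3 -1.  -1.7] shift [  0.3   0.9 113. ] turn [-0.001  0.     0.001]
```

View pics/4.png

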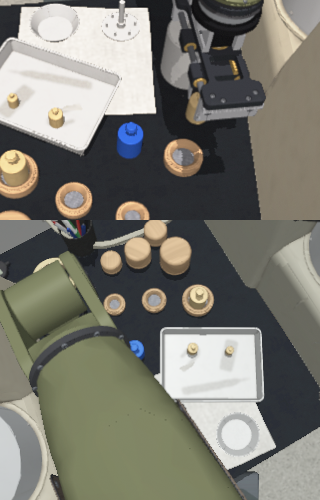

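The picture shows weight_200 held over case_200, clear of the bowl, with the left machine close but not touching. Lowering.

To row units: 121 mm / 800 = 0.1513, 120 mm / 800 = 0.15.

Emit:
arm_command([
  [[0, 0, 0.0313, 0, 0, 0, 0.5], [0, 0, 0.0688, 0, 0, 0, 0.5], [0, 0, 0.1, 0, 0, 0, 0.5], [0, 0, 0.1188, 0, 0, 0, 0.5], [0, 0, 0.1288, 0, 0, 0, 0.5], [0, 0, 0.135, 0, 0, 0, 0.5], [0, 0, 0.14, 0, 0, 0, 0.5], [0, 0, 0.1438, 0, 0, 0, 0.5], [0, 0, 0.1475, 0, 0, 0, 0.5], [0, 0, 0.15, 0, 0, 0, 0.5], [0, 0, 0.1513, 0, 0, 0, 0.5], [0, 0, 0.1513, 0, 0, 0, 0.5]],
])

```text
time_s: 12.5
ee_pos: [0.4867, 0.3479, 0.0284]
eef_rot: [3.142, -0.0, 2.095]
force: [-0.6, -0.2, -2.8]
grip_width: 0.0295
grip_force: 18.0
```

To row units: 3 mm / 800 = 0.0038, 2 mm / 800 = 0.0025.

Emit:
arm_command([
  [[0, 0, 0.0013, 0, 0, 0, 0.5], [0, 0, 0.0025, 0, 0, 0, 0.5], [0, 0, 0.0038, 0, 0, 0, 0.5], [0, 0, 0.0038, 0, 0, 0, 0.5]],
])

```text
time_s: 12.9
ee_pos: [0.4868, 0.3479, 0.0259]
eef_rot: [3.141, -0.0, 2.095]
force: [-2.1, -1.5, 3.7]
grip_width: 0.029
grip_force: 18.0
```

Seated at the predicted height. Releasing.

To row units: -125 mm / 800 = -0.1563, -100 mm / 800 = -0.125.

Emit:
arm_command([
  [[0, 0, 0.0025, 0, 0, 0, 0.3], [0, 0, 0.0025, 0, 0, 0, 0.2], [0, 0, 0.0025, 0, 0, 0, 0.1], [0, 0, 0.0025, 0, 0, 0, 0.1], [0, 0, -0.025, 0, 0, 0, 0.1], [0, 0, -0.075, 0, 0, 0, 0.1], [0, 0, -0.125, 0, 0, 0, 0.1], [0, 0, -0.1563, 0, 0, 0, 0.1]],
])

```text
time_s: 13.7
ee_pos: [0.4872, 0.3482, 0.1536]
eef_rot: [3.138, -0.0, 2.095]
force: [0.2, 0.0, 0.5]
grip_width: 0.0424
grip_force: 0.0
```

```bash
python3 go.py .5081 .133 .12 180
```

```text
now [0.4872 0.3482 0.1536] [ 3.138 -0.     2.095] t 13.7 w 0.0424 gf 0.0 q [0.56 0.45 1.44 0.   1.25 0.04]
F [0.2 0.  0.5] shift [-196.8  -89.7   33.3] turn [ 0.003  0.002 -1.047]
```

To row units: -197 mm / 800 = -0.2463, -89.7 mm / 800 = -0.1121, -1.047 rad / 2 = -0.5235.

Emit:
arm_command([
  [[-0.0438, -0.02, 0, 0, 0, -0.07, 0.1], [-0.0875, -0.04, 0, 0, 0, -0.14, 0.1], [-0.1313, -0.06, 0, 0, 0, -0.21, 0.1], [-0.175, -0.08, 0, 0, 0, -0.28, 0.1], [-0.2188, -0.1, 0, 0, 0, -0.35, 0.1], [-0.24, -0.1088, 0.01, 0, 0, -0.42, 0.1], [-0.2463, -0.1121, 0.0225, 0, 0, -0.49, 0.1], [-0.2463, -0.1121, 0.035, 0, 0, -0.5235, 0.1], [-0.2463, -0.1121, 0.0413, 0, 0, -0.5235, 0.1], [-0.2463, -0.1121, 0.0413, 0, 0, -0.5235, 0.1], [-0.2463, -0.1121, 0.0413, 0, 0, -0.5235, 0.1]],
])

```text
time_s: 14.8
ee_pos: [0.5077, 0.1327, 0.1178]
eef_rot: [3.142, 0.0, 3.14]
force: [0.8, -1.3, 0.3]
grip_width: 0.0422
grip_force: 0.0
```

```bash
python3 go.py .5081 .133 .0195 180; python3 - <<'E'
from meas import *
im,d,i=snap('side'); cv2.imwrite('pics/5.png',im[60:330,140:460])
u,v,P=cloud(d,i)
for c,l,h in [((.487,.3493),.0195,.026)]:
    q=P[np.hypot(*(P[:,:2]-c).T)<.025]; t=q[:,2].max(); k=q[q[:,2]>t-.006]; print('200 top',t,k[:,:2].mean(0))
    q=P[np.hypot(*(P[:,:2]-c).T)<.04]; q=q[(q[:,2]>l)&(q[:,2]<h)]; print(fit(q))
E
```

```text
now [0.5077 0.1327 0.1178] [3.142 0.    3.14 ] t 14.8 w 0.0422 gf 0.0 q [ 0.19  0.33  1.69  0.    1.12 -1.38]
F [ 0.8 -1.3  0.3] shift [-0.3  0.3 98.3] turn [ 0.     0.    -0.001]
200 top 0.06345878335800315 [0.4882176  0.34918355]
[0.48772909 0.3500775  0.02369396]
```

View pics/5.png

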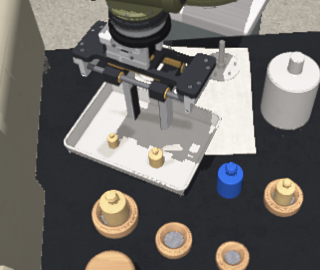

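weight_200 is seated upright in case_200 (283,192). The fingers are above weight_100 (155,157), so I grasp it.

To row units: 98 mm / 800 = 0.1225, 85 mm / 800 = 0.1063.

Emit:
arm_command([
  [[0, 0, 0.0438, 0, 0, 0, 0.1], [0, 0, 0.0813, 0, 0, 0, 0.1], [0, 0, 0.1063, 0, 0, 0, 0.1], [0, 0, 0.1225, 0, 0, 0, 0.1], [0, 0, 0.1225, 0, 0, 0, 0.1], [0, 0, 0.1225, 0, 0, 0, 0.3], [0, 0, 0.1225, 0, 0, 0, 0.5], [0, 0, 0.1225, 0, 0, 0, 0.6], [0, 0, 0.1225, 0, 0, 0, 0.6], [0, 0, 0.1225, 0, 0, 0, 0.6], [0, 0, 0.1225, 0, 0, 0, 0.6]],
], squeeze=12)

```text
time_s: 15.95
ee_pos: [0.5083, 0.1327, 0.0205]
eef_rot: [3.141, 0.002, -3.141]
force: [0.1, 2.5, 6.7]
grip_width: 0.0231
grip_force: 12.0
```

```bash
python3 go.py .624 .2217 .12 180
```

```text
now [0.5083 0.1327 0.0205] [ 3.141e+00  2.000e-03 -3.141e+00] t 15.95 w 0.0231 gf 12.0 q [ 0.19  0.48  1.75  0.    0.91 -1.39]
F [0.1 2.5 6.7] shift [-115.9   89.1  -99.2] turn [0.001 0.002 0.   ]
```

To row units: -116 mm / 800 = -0.145, -105 mm / 800 = -0.1313.

Emit:
arm_command([
  [[0, 0, -0.0188, 0, 0, 0, 0.6], [0, 0, -0.0625, 0, 0, 0, 0.6], [0, 0, -0.1063, 0, 0, 0, 0.6], [0, 0.0313, -0.1238, 0, 0, 0, 0.6], [0, 0.075, -0.1238, 0, 0, 0, 0.6], [-0.0188, 0.1113, -0.1238, 0, 0, 0, 0.6], [-0.0563, 0.1113, -0.1238, 0, 0, 0, 0.6], [-0.1, 0.1113, -0.1238, 0, 0, 0, 0.6], [-0.1313, 0.1113, -0.1238, 0, 0, 0, 0.6], [-0.145, 0.1113, -0.1238, 0, 0, 0, 0.6], [-0.145, 0.1113, -0.1238, 0, 0, 0, 0.6], [-0.145, 0.1113, -0.1238, 0, 0, 0, 0.6]],
])

```text
time_s: 17.15
ee_pos: [0.623, 0.2214, 0.1182]
eef_rot: [-3.141, -0.001, -3.141]
force: [-0.5, 0.5, -1.6]
grip_width: 0.023
grip_force: 12.0
```

```bash
python3 - <<'E'
from meas import *
im,d,i=snap('side')
u,v,P=cloud(d,i); c=(.624,.2227)
q=P[np.hypot(*(P[:,:2]-c).T)<.038]; q=q[(q[:,2]>.0175)&(q[:,2]<.024)]; print(len(q),fit(q).round(4) if len(q)>20 else '')
E
python3 go.py .624 .2217 .0243 180
```

```text
406 [0.6254 0.2235 0.0213]
now [0.6229 0.2215 0.1184] [-3.141e+00 -1.000e-03 -3.141e+00] t 17.2 w 0.0229 gf 12.0 q [ 0.29  0.62  1.26  0.    1.26 -1.28]
F [-0.3  0.3 -0. ] shift [-1.2  0.2 94.1] turn [-0.    -0.001  0.   ]
```

Emit:
arm_command([
  [[-0.0013, 0, 0.0313, 0, 0, 0, 0.6], [-0.0013, 0, 0.0625, 0, 0, 0, 0.6], [-0.0013, 0, 0.085, 0, 0, 0, 0.6], [-0.0013, 0, 0.095, 0, 0, 0, 0.6], [-0.0013, 0, 0.1013, 0, 0, 0, 0.6], [-0.0013, 0, 0.1063, 0, 0, 0, 0.6], [-0.0013, 0, 0.11, 0, 0, 0, 0.6], [-0.0013, 0, 0.1131, 0, 0, 0, 0.6], [-0.0013, 0, 0.115, 0, 0, 0, 0.6], [-0.0013, 0, 0.115, 0, 0, 0, 0.6]],
])

```text
time_s: 18.2
ee_pos: [0.6246, 0.2214, 0.0264]
eef_rot: [3.142, -0.0, -3.141]
force: [-0.7, -0.1, -0.2]
grip_width: 0.0231
grip_force: 12.0
```

To row units: 3 mm / 800 = 0.0038, 2 mm / 800 = 0.0025.

Emit:
arm_command([
  [[0, 0, 0.0013, 0, 0, 0, 0.6], [0, 0, 0.0025, 0, 0, 0, 0.6], [0, 0, 0.0038, 0, 0, 0, 0.6], [0, 0, 0.0038, 0, 0, 0, 0.6]],
])

```text
time_s: 18.6
ee_pos: [0.6249, 0.2215, 0.0243]
eef_rot: [3.141, 0.001, -3.141]
force: [-2.4, -1.3, 6.2]
grip_width: 0.0229
grip_force: 12.0
```

weight_100 seated exactly as predicted. Releasing.

To row units: 115 mm / 800 = 0.1438, -105 mm / 800 = -0.1313.

Emit:
arm_command([
  [[0, 0, 0.0025, 0, 0, 0, 0.45], [0, 0, 0.0025, 0, 0, 0, 0.3], [0, 0, 0.0025, 0, 0, 0, 0.2], [0, 0, 0.0025, 0, 0, 0, 0.2], [0, 0, -0.025, 0, 0, 0, 0.2], [0, 0, -0.075, 0, 0, 0, 0.2], [0, 0, -0.1188, 0, 0, 0, 0.2], [0.0375, 0, -0.1313, 0, 0, 0, 0.2], [0.0875, 0, -0.1313, 0, 0, 0, 0.2], [0.1438, 0, -0.1313, 0, 0, 0, 0.2]],
])

```text
time_s: 19.6
ee_pos: [0.5085, 0.2212, 0.1285]
eef_rot: [3.141, 0.001, 3.141]
force: [0.2, 0.9, 0.7]
grip_width: 0.0377
grip_force: 0.0
```

```bash
python3 go.py .506 .0515 .11 180
```

```text
now [0.5085 0.2212 0.1285] [3.141e+00 1.000e-03 3.141e+00] t 19.6 w 0.0377 gf 0.0 q [ 0.34  0.38  1.6   0.    1.16 -1.23]
F [0.2 0.9 0.7] shift [   2.4 -169.7   18.5] turn [ 0.     0.001 -0.   ]
```

To row units: -169.7 mm / 800 = -0.2121, 2.4 mm / 800 = 0.003, 0.35 rad / 2 = 0.175.

Emit:
arm_command([
  [[0.003, -0.0375, 0, 0, 0, 0.05, 0.25], [0.003, -0.0813, 0, 0, 0, 0.1, 0.25], [0.003, -0.125, 0, 0, 0, 0.15, 0.25], [0.003, -0.1625, 0.0063, 0, 0, 0.175, 0.25], [0.003, -0.1938, 0.0125, 0, 0, 0.175, 0.25], [0.003, -0.2121, 0.0225, 0, 0, 0.175, 0.25], [0.003, -0.2121, 0.0225, 0, 0, 0.175, 0.25], [0.003, -0.2121, 0.0225, 0, 0, 0.175, 0.25]],
])

```text
time_s: 20.4
ee_pos: [0.5073, 0.0523, 0.1104]
eef_rot: [3.141, -0.0, 2.792]
force: [0.0, 0.8, -0.3]
grip_width: 0.0354
grip_force: 0.0
```

```bash
python3 go.py .506 .0515 .017 160; python3 - <<'E'
from meas import *
im,d,i=snap('side'); cv2.imwrite('pics/6.png',cv2.resize(im[100:330,140:460],None,fx=1.6,fy=1.6))
u,v,P=cloud(d,i); c=(.624,.2227)
q=P[np.hypot(*(P[:,:2]-c).T)<.02]; t=q[:,2].max(); k=q[q[:,2]>t-.006]; print('100 top',t,k[:,:2].mean(0))
E
```

```text
now [0.5073 0.0523 0.1104] [ 3.141 -0.     2.792] t 20.4 w 0.0354 gf 0.0 q [ 0.03  0.31  1.74  0.    1.09 -1.19]
F [ 0.   0.8 -0.3] shift [ 0.9 -1.1 93.4] turn [ 0.    -0.    -0.001]
100 top 0.05209301743901651 [0.62580808 0.22219786]
```

View pics/6.png

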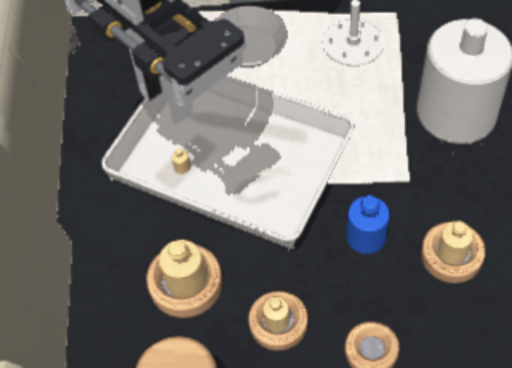

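All three placed weights stand upright in their cases, and weight_50 is at (180,160) below the fingers. Grasping it.

To row units: 93.5 mm / 800 = 0.1169, 82 mm / 800 = 0.1025.

Emit:
arm_command([
  [[0.0006, -0.0006, 0.0438, 0, 0, 0, 0.25], [0.0006, -0.0006, 0.0813, 0, 0, 0, 0.25], [0.0006, -0.0006, 0.1025, 0, 0, 0, 0.25], [0.0006, -0.0006, 0.1169, 0, 0, 0, 0.25], [0.0006, -0.0006, 0.1169, 0, 0, 0, 0.25], [0.0006, -0.0006, 0.1169, 0, 0, 0, 0.5], [0.0006, -0.0006, 0.1169, 0, 0, 0, 0.6], [0.0006, -0.0006, 0.1169, 0, 0, 0, 0.72], [0.0006, -0.0006, 0.1169, 0, 0, 0, 0.72], [0.0006, -0.0006, 0.1169, 0, 0, 0, 0.72], [0.0006, -0.0006, 0.1169, 0, 0, 0, 0.72]],
], squeeze=8)

```text
time_s: 21.55
ee_pos: [0.5072, 0.0514, 0.0178]
eef_rot: [3.141, 0.001, 2.792]
force: [-1.0, 0.5, 6.6]
grip_width: 0.0177
grip_force: 8.0
```

```bash
python3 go.py .6135 .313 .12 180
```

```text
now [0.5072 0.0514 0.0178] [3.141e+00 1.000e-03 2.792e+00] t 21.55 w 0.0177 gf 8.0 q [ 0.03  0.45  1.8   0.    0.89 -1.19]
F [-1.   0.5  6.6] shift [ -10.4  282.2 -102. ] turn [ 0.     0.002 -0.35 ]
```

To row units: 282.5 mm / 800 = 0.3531, -102 mm / 800 = -0.1275, -0.35 rad / 2 = -0.175.

Emit:
arm_command([
  [[0, 0, -0.0188, 0, 0, 0, 0.72], [0, 0, -0.0625, 0, 0, 0, 0.72], [0, 0, -0.1063, 0, 0, 0, 0.72], [0.0175, 0.0475, -0.1275, 0, 0, 0, 0.72], [0.035, 0.095, -0.1275, 0, 0, 0, 0.72], [0.0525, 0.1425, -0.1275, 0, 0, -0.05, 0.72], [0.07, 0.19, -0.1275, 0, 0, -0.1, 0.72], [0.075, 0.2375, -0.1275, 0, 0, -0.15, 0.72], [0.0438, 0.2775, -0.1275, 0, 0, -0.175, 0.72], [0.0125, 0.3188, -0.1275, 0, 0, -0.175, 0.72], [-0.0138, 0.3531, -0.1275, 0, 0, -0.175, 0.72], [-0.0138, 0.3531, -0.1275, 0, 0, -0.175, 0.72]],
])

```text
time_s: 22.75
ee_pos: [0.6153, 0.3144, 0.1173]
eef_rot: [-3.141, -0.001, -3.141]
force: [-0.8, -0.3, -1.1]
grip_width: 0.0174
grip_force: 8.0
```

Emit:
arm_command([
  [[0, 0, 0, 0, 0, 0, 0.72], [0, 0, 0, 0, 0, 0, 0.72]],
])

```text
time_s: 22.95
ee_pos: [0.6131, 0.3125, 0.119]
eef_rot: [-3.141, -0.0, -3.142]
force: [0.4, -0.0, -0.2]
grip_width: 0.0174
grip_force: 8.0
```

```bash
python3 go.py .6145 .313 .0216 180;  python3 - <<'E'
from meas import *
im,d,i=snap('side'); cv2.imwrite('pics/7.png',cv2.resize(im[150:350,240:460],None,fx=2,fy=2))
u,v,P=cloud(d,i); c=(.6135,.314)
q=P[np.hypot(*(P[:,:2]-c).T)<.035]; q=q[(q[:,2]>.0165)&(q[:,2]<.022)]; print(len(q),fit(q).round(4))
E
```

```text
now [0.6131 0.3125 0.119 ] [-3.141 -0.    -3.142] t 22.95 w 0.0174 gf 8.0 q [ 0.42  0.68  1.16 -0.    1.3  -1.15]
F [ 0.4 -0.  -0.2] shift [-1.4  0.5 97.4] turn [-0. -0.  0.]
322 [0.6149 0.3149 0.0181]
```

View pics/7.png

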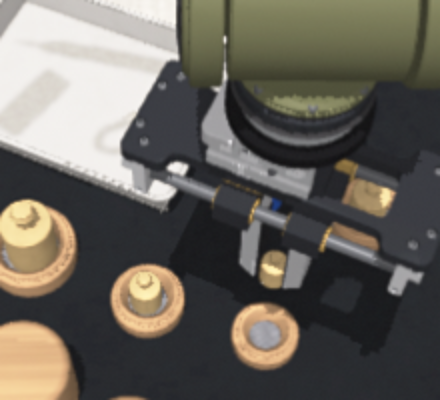

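weight_50 hangs upright between the fingers at (273,268), in front of and above case_50 (265,335). The case is unmoved. Lowering.

To row units: 95 mm / 800 = 0.1188, 93 mm / 800 = 0.1163.

Emit:
arm_command([
  [[-0.0013, 0.0006, 0.0313, 0, 0, 0, 0.72], [-0.0013, 0.0006, 0.065, 0, 0, 0, 0.72], [-0.0013, 0.0006, 0.09, 0, 0, 0, 0.72], [-0.0013, 0.0006, 0.1013, 0, 0, 0, 0.72], [-0.0013, 0.0006, 0.1075, 0, 0, 0, 0.72], [-0.0013, 0.0006, 0.1125, 0, 0, 0, 0.72], [-0.0013, 0.0006, 0.1163, 0, 0, 0, 0.72], [-0.0013, 0.0006, 0.1188, 0, 0, 0, 0.72], [-0.0013, 0.0006, 0.1188, 0, 0, 0, 0.72]],
])

```text
time_s: 23.9
ee_pos: [0.6148, 0.3136, 0.0241]
eef_rot: [3.141, 0.0, -3.141]
force: [-0.3, 0.1, -0.8]
grip_width: 0.0175
grip_force: 8.0
```

To row units: 2.7 mm / 800 = 0.0034, 2 mm / 800 = 0.0025.

Emit:
arm_command([
  [[0, 0, 0.0013, 0, 0, 0, 0.72], [0, 0, 0.0025, 0, 0, 0, 0.72], [0, 0, 0.0034, 0, 0, 0, 0.72], [0, 0, 0.0034, 0, 0, 0, 0.72]],
])

```text
time_s: 24.3
ee_pos: [0.6149, 0.3136, 0.0217]
eef_rot: [3.141, 0.001, -3.141]
force: [-0.0, -0.9, 3.9]
grip_width: 0.0172
grip_force: 8.0
```

Seated at the predicted 21.6 mm. Releasing and retreating upward.

To row units: 165 mm / 800 = 0.2063, -160 mm / 800 = -0.2.

Emit:
arm_command([
  [[0, 0, 0.0019, 0, 0, 0, 0.55], [0, 0, 0.0019, 0, 0, 0, 0.4], [0, 0, 0.0013, 0, 0, 0, 0.3], [0, 0, 0.0013, 0, 0, 0, 0.3], [0, 0, -0.025, 0, 0, 0, 0.3], [0, 0, -0.075, 0, 0, 0, 0.3], [0, 0, -0.1375, 0, 0, 0, 0.3], [0.05, 0, -0.175, 0, 0, 0, 0.3], [0.1063, 0, -0.2, 0, 0, 0, 0.3], [0.1625, -0.0375, -0.2, 0, 0, 0, 0.3], [0.2063, -0.075, -0.2, 0, 0, 0, 0.3], [0.2063, -0.075, -0.2, 0, 0, 0, 0.3]],
])

```text
time_s: 25.5
ee_pos: [0.4452, 0.2508, 0.1805]
eef_rot: [-3.14, -0.003, -3.141]
force: [0.4, 0.0, -1.1]
grip_width: 0.0328
grip_force: 0.0
```

```bash
python3 - <<'E'
from meas import *
im,d,i=snap('side'); cv2.imwrite('pics/8.png',cv2.resize(im[180:350,200:460],None,fx=2,fy=2))
u,v,P=cloud(d,i)
for nm,c,h,hc,ro in[('500',(.6247,.1229),67,26,35.5),('200',(.487,.3493),52,23,30.5),('100',(.624,.2227),40,21,27.5),('50',(.6135,.314),31,19.5,24.5)]:
    r=np.hypot(*(P[:,:2]-c).T)*1000
    q=P[r<18]; t=q[:,2].max(); k=q[q[:,2]>t-.006]
    a=P[(r<ro+8)&(P[:,2]*1000>hc-2.5)&(P[:,2]*1000<hc+2.5)]
    print(nm,'top-exp',round(t*1000-h-8,1),'knob',k[:,:2].mean(0).round(4),'case',fit(a)[:2].round(4),len(a))
print(ctrl.get_obs()['ee_pos'])
E
```

```text
500 top-exp 2.8 knob [0.6252 0.1237] case [0.6253 0.1226] 346
200 top-exp 264.1 knob [0.4781 0.3366] case [0.4875 0.3499] 291
100 top-exp 3.9 knob [0.6257 0.222 ] case [0.6249 0.223 ] 348
50 top-exp 2.9 knob [0.6149 0.3143] case [0.6145 0.3148] 301
[0.44801943 0.25235873 0.1816427 ]
```

View pics/8.png

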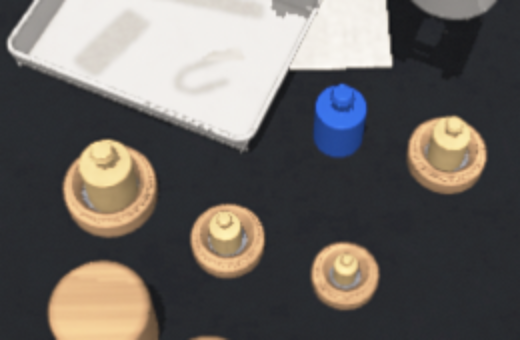

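The final crop shows all four weights upright and centred in their own cases at (107,175), (225,235), (346,268) and (449,145). The robot is clear of everything; the odd 264.1 reading for the 200 is the gripper above it. Handing in.

```bash
python3 -c "
from station import ctrl
print(ctrl.hand_in())"
```

```text
the job is handed in; nothing more can be done
None
```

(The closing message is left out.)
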